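# Stack spacer blocks on a set-up mandrel

## Task

Thread the three loose spacer blocks onto the horizontal mandrel of the grey fixture in order of thickness: the thickest first, against the shoulder, then the middle one, then the thinnest outermost. Push the stack fully home so that no gaps are left, leave the blocks standing upright on the bench, and do not disturb the other things lying about.

Things in the scene. Friction and masses are not known exactly. Their poses are not given: they have to be found in the camera images.
- thick_block_centre (a point): centre of the thickest spacer block: plain aluminium, 44 mm thick (its y), 70 mm wide (x), 66 mm tall, standing loose, about 0.47 kg (varies). A 28 mm round bore runs through it along y, its axis 30 mm above the underside (3 mm below this point). Front and back are alike. It can be pinched across its thickness at the top. To push it along, push within 25 mm of the bench (on the mandrel: evenly on both sides); higher up it tips and binds
- middle_block_centre (a point): centre of the middle spacer block: plain aluminium, 34 mm thick (its y), 70 mm wide (x), 66 mm tall, standing loose, about 0.37 kg (varies). A 28 mm round bore runs through it along y, its axis 30 mm above the underside (3 mm below this point). Front and back are alike. It can be pinched across its thickness at the top. To push it along, push within 25 mm of the bench (on the mandrel: evenly on both sides); higher up it tips and binds
- thin_block_centre (a point): centre of the thinnest spacer block: plain aluminium, 24 mm thick (its y), 70 mm wide (x), 66 mm tall, standing loose, about 0.26 kg (varies). A 28 mm round bore runs through it along y, its axis 30 mm above the underside (3 mm below this point). Front and back are alike. It can be pinched across its thickness at the top. To push it along, push within 25 mm of the bench (on the mandrel: evenly on both sides); higher up it tips and binds
- seat (a point): on the mandrel's axis where it leaves the shoulder face of the fixed grey fixture, 30 mm above the bench. The level steel mandrel, 24 mm thick, runs 128 mm from here along -y (to the robot's right); its last 16 mm taper to 11 mm. Shoulder: upright plate 90 wide, 70 tall, 16 thick, its foot behind it (+y). Bare bench under the mandrel: a standing block's bore is level with it, 2 mm room all round
- oil_can_centre (a point): centre of a small upright spray tin, 46 mm in diameter, 146 mm tall, among the blocks; bystander
- spray_can_centre (a point): centre of an upright spray can, 54 mm in diameter, 186 mm tall; bystander
- flap_disc_centre (a point): centre of a grinding flap disc lying flat, 112 mm in diameter, 17 mm high; bystander
- pliers_centre (a point): centre of a pair of pliers with red handles, 189 mm long (along y), 58 mm wide, lying flat, 14 mm high; bystander
- tape_measure_centre (a point): centre of a yellow tape measure, 35x82x65 mm (x, y, height); bystander
- weld_magnet_centre (a point): centre of a red arrow-shaped welding magnet lying flat, 80x104x16 mm; bystander
- thick_block: the same thickest block, at the centre of its underside
- middle_block: the same middle block, at the centre of its underside
- thin_block: the same thinnest block, at the centre of its underside
Mind the look-alikes: they are no part of the job. Leave any purple look-alike of the part that bears oil_can_centre alone.

How it is judged:
By the outcome, as a careful person would: the job done as asked, in the order asked, and still so for the second after the job is handed in, with the robot touching nothing.
It also fails if it takes over 72 s, if anything falls off the work surface, if the arm or the gripper's body presses on something with over 40 N, if the wrist force passes 120 N, or if a joint passes its speed limit or range.

## Robot

A 6-joint arm with a two-finger parallel gripper is mounted at the origin on a cart in front of the work surface, level with it; the furniture and walls round the work are solid. World frame = base frame: x ahead of the robot, y to its left, z up, the work surface at z = 0. Lengths are in m, angles in rad, forces in N, time in s.
With the tool pointing down it reaches from about 0.25 to 0.775 m from the base axis. Payload 4 kg.
Tool frame: the origin (TCP) lies at the centre of the arm's flange, where the gripper is bolted on; the fingertips stand 199 mm ahead of it and the grasp point (between the pads) lies 180 mm ahead of it (robot.tcp_to_tips is the distance from the TCP to the fingertips, in m); z points along the fingers, y is the line along which they close (so a half turn about z gives the same grasp; the last joint's range is limited). The gripper opens to 94 mm and grips with 3 to 60 N. Pads are 16 mm wide; open, the fingers measure 119 mm over their backs; the gripper's body (75 mm by 177 mm) begins 78 mm behind the grasp point.
Start: joints at [1.042, 0.087, 1.371, -0, 1.684, -0.103], TCP at [0.227, 0.501, 0.405] pointing down, gripper open.
Joint ranges: [-3.1, 3.1], [-0.76, 2.03], [0.27, 2.55], [-1.08, 4.22], [0.17, 2.65], [-2.57, 2.57]. Speed limits (rad/s): [2.79, 2.79, 3.14, 3.14, 3.14, 3.14].

## Interface

Orientations are given as [roll, pitch, yaw] about the fixed x, y, z axes, in that order (R = Rz(yaw) Ry(pitch) Rx(roll)).
In Python, from bench import telemetry, snapshot, ticket, robot gives the robot as it stands.
- The arm moves only by the tool apply_moves, never from a script. Its argument "moves" is a list that holds one entry, the list of rows, each a list of 5 numbers: the shift along the tool's x, y, z in units of 50 mm (1.0 is 50 mm), then the turn about the tool's z in units of 10 degrees (1.0 is 10 degrees), then the closure, from 0 (fully open) to 1 (shut). A call has 1 to 10 rows; each row is the pose to reach, as a shift and turn from the pose commanded when the call began, along the tool's axes at that moment; what a row does not reach only later rows make up. A row lasts 1/8 s, in which the tool goes at most 62.5 mm and 10.7 degrees, less where a joint would pass 70% of its speed; a pose out of reach is approached as far as the arm can. A call with a gripper value outside its range is refused whole. The fingers move at their own pace and stop on an object; the grip force is fixed at half the most. Time passes only in rows, so rows that repeat a pose let the fingers close. It gives the time, the measured TCP pose, the force, the opening and the grip force at its end, in the units of the state.
- telemetry.get_obs(): the state, without advancing time (a new reading comes with each control period).
- snapshot(name): name is "side" or "top"; returns a dict with "image" (400x640x3 uint8, red, green, blue), "fovy" (degrees; the focal length in pixels is half the picture's height over the tangent of half this angle, whatever the lens; pixels are square), "cx", "cy" (the principal point, pixels), "R" (3x3) and "t" (3): a world point X has camera coordinates R X + t. Camera axes: x right, y down, z forward; pixel columns grow to the right and rows downward; lengths in m; the calibration is good to about 2 mm. A picture is of the moment at which its call begins. There is no depth.
- ticket.close_job(): hands the job in; it is judged then, once.
The state is a dict: "time": time; "joint_positions": joint angles; "qvel": joint speeds; "joint_torque": joint torques, N m; "tool_pos": TCP position; "ee_rot": TCP orientation; "wrist_force": force on the tool from outside, world axes, zero at the start; "wrist_torque": the same for the moment, N m; "width": finger opening in m; "finger_force": force on a finger pad.
Only numpy, scipy, OpenCV 4.12 (cv2) and the standard library are available. Lean on these libraries where they do the work, as an engineer would, in place of code of your own. Each camera call takes 0.05 s, during which the arm holds its last target. There are 200 camera calls.

## Working session

There is one attempt and no reset: what is moved stays moved. The work goes in short steps, Python scripts to look and compute and a tool call to move; the robot and the scene stay as the last step left them, time stands still between calls to the robot, and variables do not carry over. Pictures are saved under pics/ and viewed, at most 10 in all, crops included, and the job is handed in when it is done.

Besides the shell and the picture viewer there is one more tool, called after "Call:" as name([rows], argument=value, ...), one row to a line, values as JSON. apply_moves: Moves the arm, as the interface text tells. Its arguments: {"type":"object","properties":{"moves":{"type":"array","items":{"type":"array","items":{"type":"array","items":{"type":"number"}}}}},"required":["moves"]}

```bash
mkdir -p pics; cat > h.py <<'E'
import numpy as np,cv2
from bench import telemetry,snapshot
def snap(cam,name,crop=None,scale=1):
    s=snapshot(cam);im=s["image"][:,:,::-1]
    np.savez(f"{cam}.npz",**{k:v for k,v in s.items()})
    if crop: a,b,c,d=crop;im=im[b:d,a:c]
    cv2.imwrite(f"pics/{name}.png",cv2.resize(im,None,fx=scale,fy=scale,interpolation=cv2.INTER_CUBIC))
def load(cam): 
    s=np.load(f"{cam}.npz");f=s["image"].shape[0]/2/np.tan(np.radians(float(s["fovy"]))/2)
    return s,f
def onplane(cam,u,v,z):
    s,f=load(cam);R,t=s["R"],s["t"]
    d=R.T@np.array([(u-s["cx"])/f,(v-s["cy"])/f,1]);c=-R.T@t
    return c+d*(z-c[2])/d[2]
def proj(cam,X):
    s,f=load(cam);p=s["R"]@np.array(X)+s["t"];return p[:2]/p[2]*f+[float(s["cx"]),float(s["cy"])]
E
python3 - <<'E'
from h import *
snap("top","top0",None,1.25);snap("side","side0",None,1.25)
for c in("top","side"):
    s,f=load(c);print(c,-s["R"].T@s["t"],f,s["R"].round(3).tolist(),s["cx"],s["cy"])
print(telemetry.get_obs())
E
```

```text
top [ 0.50505585 -0.1287098   1.01140381] 434.5828076701124 [[0.024, -1.0, 0.014], [-0.999, -0.025, -0.039], [0.039, -0.013, -0.999]] 321.5257778802119 198.43410857489934
side [ 0.19258378 -0.63549589  0.63441378] 418.258367080133 [[0.812, -0.583, -0.004], [-0.385, -0.531, -0.755], [0.439, 0.615, -0.655]] 334.1928597462845 201.8885009237644
{'time': 0.1, 'joint_positions': array([ 1.04188942e+00,  8.78782735e-02,  1.37209461e+00, -1.15524220e-05,
        1.68361773e+00, -1.03105650e-01]), 'qvel': array([-0.00016877, -0.00109968, -0.00185553,  0.00034367,  0.00336245,
       -0.0005279 ]), 'joint_torque': array([ 1.95327026e-03, -3.41253519e+01, -3.03299904e+01,  7.20081129e-02,
        3.04259802e-02, -1.21955600e-04]), 'tool_pos': array([0.22713345, 0.5007948 , 0.4036267 ]), 'ee_rot': array([-3.13960412e+00, -1.94215747e-04,  2.71578991e+00]), 'wrist_force': array([ 0.56490408,  0.61413109, -0.315589  ]), 'wrist_torque': array([-0.02966702, -0.01585531, -0.05888015]), 'finger_force': 0.0, 'width': 0.09395461972345628}
```

View pics/top0.png

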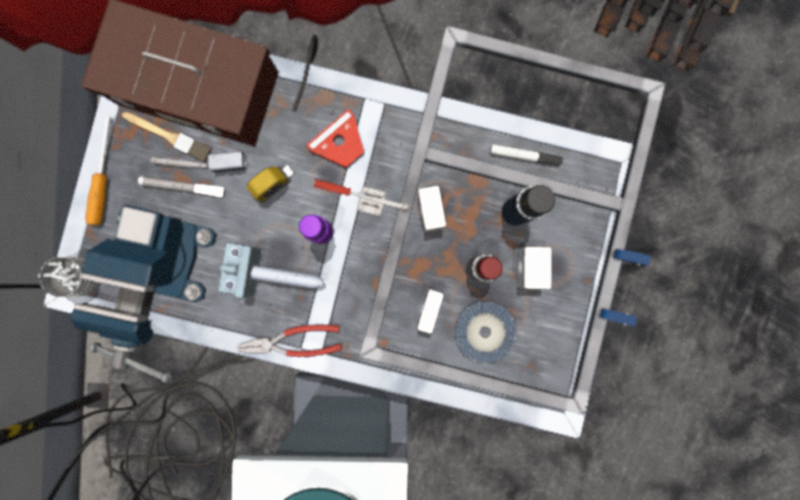

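View pics/side0.png

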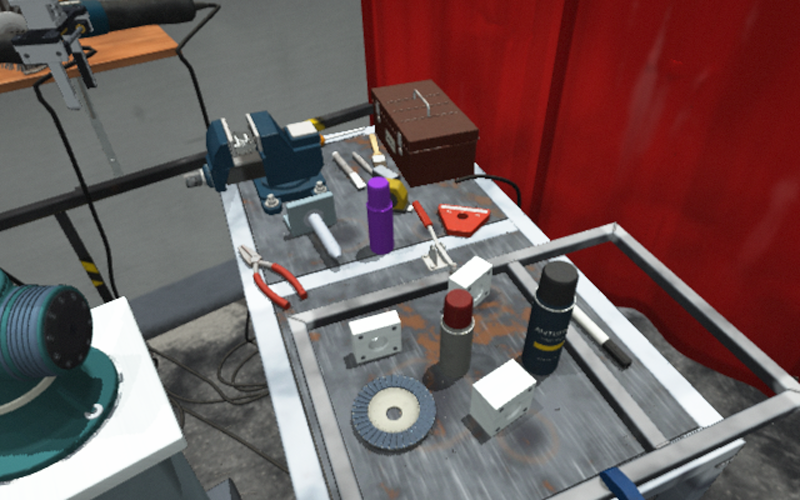

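Top view (800 px wide): the blocks are at about (431,208), (537,268) and (430,311), the fixture plate at (235,270), and the mandrel tip at (322,281). The red tin stands at (488,267) and the purple look-alike at (315,228). A frame bar runs along u≈370–450. I'll triangulate the frame's height and enlarge the blocks.

```bash
python3 - <<'E'
from h import *
def tri(a,b):
    A=[];B=[]
    for c,(u,v) in(("top",a),("side",b)):
        s,f=load(c);R,t=s["R"],s["t"];o=-R.T@t;d=R.T@np.array([(u-s["cx"])/f,(v-s["cy"])/f,1]);d/=np.linalg.norm(d)
        P=np.eye(3)-np.outer(d,d);A.append(P);B.append(P@o)
    x=np.linalg.lstsq(np.vstack(A),np.hstack(B),rcond=None)[0];return x.round(3)
q=lambda *p:np.array(p)/1.25
print("frame",tri(q(450,33),q(615,229)),tri(q(372,355),q(293,320)),tri(q(661,86),q(796,395)))
print("purple",tri(q(312,226),q(379,183)),"redtin",tri(q(489,266),q(459,297)),"black",tri(q(540,198),q(560,270)))
im=load("top")[0]["image"][:,:,::-1]
a=cv2.resize(im[130:280,320:460],None,fx=4,fy=4,interpolation=cv2.INTER_CUBIC);b=cv2.resize(im[165:265,160:280],None,fx=5,fy=5,interpolation=cv2.INTER_CUBIC)
cv2.imwrite("pics/a.png",a);cv2.imwrite("pics/b.png",b)
E
```

```text
frame [ 0.947 -0.221  0.018] [ 0.35  -0.092  0.036] [ 0.851 -0.607  0.025]
purple [0.57  0.004 0.147] redtin [ 0.513 -0.279  0.144] black [ 0.619 -0.348  0.186]
```

View pics/a.png

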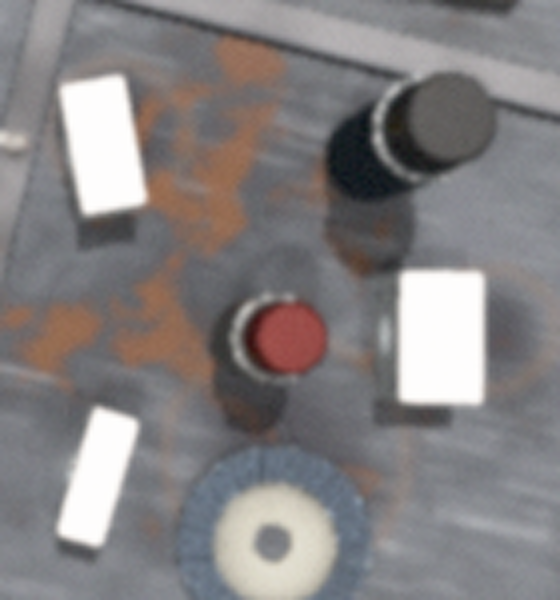

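View pics/b.png

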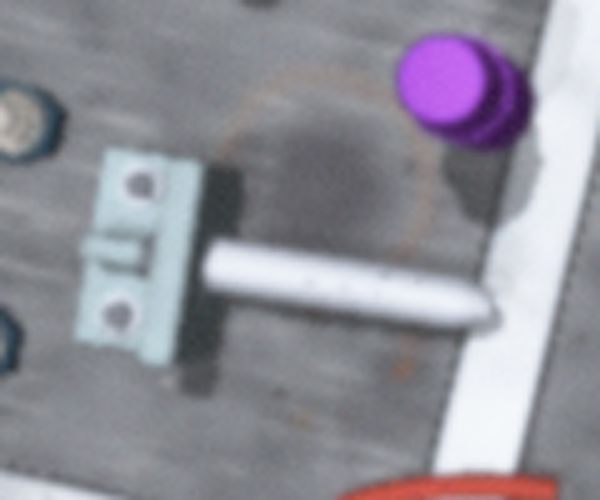

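```bash
python3 - <<'E'
from h import *
im=load("top")[0]["image"]
m=(im.min(axis=2)>225).astype(np.uint8)
m[:, :320]=0;m[:,460:]=0;m[:130]=0;m[280:]=0
n,l,st,c=cv2.connectedComponentsWithStats(m)
for i in range(1,n):
    if st[i,4]<150: continue
    r=cv2.minAreaRect(np.argwhere(l==i)[:,::-1].astype(np.float32));p=cv2.boxPoints(r)
    W=np.array([onplane("top",*x,.066) for x in p]);e=[W[1]-W[0],W[2]-W[1]]
    L=max(e,key=np.linalg.norm);w=np.radians(0)+np.degrees(np.arctan2(L[1],L[0]))
    print(c[i].round(1),"centre",onplane("top",*c[i],.066).round(4),"sizes",[round(np.linalg.norm(x),4) for x in e],"long dir deg",round((w+90)%180-90,1),st[i,4])
B=lambda u,v:((u+.5)/5-.5+160,(v+.5)/5-.5+165)
f1=onplane("top",*B(203,162),.07);f2=onplane("top",*B(175,362),.07)
print("face",f1.round(4),f2.round(4),np.linalg.norm(f1-f2),((f1+f2)/2).round(4),np.degrees(np.arctan2(*(f1-f2)[1::-1])))
a=onplane("top",*B(212,263),.032);b=onplane("top",*B(465,299),.032);t=onplane("top",*B(494,310),.03)
print("mandrel",a.round(4),b.round(4),t.round(4),np.degrees(np.arctan2(*(a-b)[1::-1])))
print(telemetry.get_obs()["joint_positions"])
E
```

```text
[345.3 165.7] centre [ 0.6152 -0.1911  0.066 ] sizes [np.float64(0.0337), np.float64(0.0696)] long dir deg 11.8 483
[429.7 213.7] centre [ 0.515  -0.3778  0.066 ] sizes [np.float64(0.0698), np.float64(0.0436)] long dir deg -1.2 635
[343.9 248.9] centre [ 0.434  -0.1923  0.066 ] sizes [np.float64(0.0693), np.float64(0.0242)] long dir deg -15.7 355
face [0.5387 0.1211 0.07  ] [0.4523 0.1301 0.07  ] 0.08686545656985566 [0.4955 0.1256 0.07  ] -5.918325031170005
mandrel [0.4948 0.1256 0.032 ] [0.4815 0.0119 0.032 ] [ 0.4768 -0.001   0.03  ] 83.2907484193437
[ 1.04188942e+00  8.78782735e-02  1.37209461e+00 -1.15524220e-05
  1.68361773e+00 -1.03105650e-01]
```

```bash
cat >> h.py <<'E'
def plan(*wps):
    o=telemetry.get_obs();p=o["tool_pos"];r=o["ee_rot"]
    from scipy.spatial.transform import Rotation as Ro
    R=Ro.from_euler("xyz",r).as_matrix();y0=np.degrees(r[2])
    print("t",round(o["time"],2),"pos",p.round(4),"yaw",round(y0,2),"w",round(o["width"],4),"F",o["wrist_force"].round(1),"ff",round(o["finger_force"],1))
    for w in wps:
        d=R.T@(np.array(w[:3])-p)/.05;a=-((w[3]-y0+180)%360-180)/10
        print(w,"->",d.round(2).tolist(),round(a,2))
S=np.array([.4950,.1256]);D=np.array([-.1115,-.9938])
def on(s,off=0):  # point on mandrel axis, s m out from the seat
    return tuple((S+s*D).round(4))
E
python3 -c "
from h import *
plan((.515,-.378,.41,178.8),(.515,-.378,.253,178.8))"
```

```text
t 0.1 pos [0.2271 0.5008 0.4036] yaw 155.6 w 0.094 F [ 0.6  0.6 -0.3] ff 0.0
(0.515, -0.378, 0.41, 178.8) -> [-12.5, -13.63, -0.1] -2.32
(0.515, -0.378, 0.253, 178.8) -> [-12.5, -13.62, 3.04] -2.32
```

Call:
apply_moves([
  [[-12.5, -13.63, -0.1, -2.32, 0], [-12.5, -13.63, -0.1, -2.32, 0], [-12.5, -13.63, -0.1, -2.32, 0], [-12.5, -13.63, -0.1, -2.32, 0], [-12.5, -13.63, -0.1, -2.32, 0], [-12.5, -13.63, -0.1, -2.32, 0], [-12.5, -13.63, -0.1, -2.32, 0], [-12.5, -13.63, -0.1, -2.32, 0], [-12.5, -13.63, -0.1, -2.32, 0], [-12.5, -13.63, -0.1, -2.32, 0]],
])

```text
time: 1.35
tool_pos: [0.4201, -0.09, 0.4079]
ee_rot: [3.141, 0.0, 3.12]
wrist_force: [0.3, 0.5, 0.1]
width: 0.0941
finger_force: 0.0
```

```bash
python3 -c "
from h import *
plan((.515,-.378,.41,178.8),(.515,-.378,.253,178.8))"
```

```text
t 1.35 pos [ 0.4201 -0.09    0.4079] yaw 178.78 w 0.0941 F [0.3 0.5 0.1] ff 0.0
(0.515, -0.378, 0.41, 178.8) -> [-2.02, -5.72, -0.04] -0.0
(0.515, -0.378, 0.253, 178.8) -> [-2.02, -5.72, 3.1] -0.0
```

Call:
apply_moves([
  [[-2.02, -5.72, -0.04, 0, 0], [-2.02, -5.72, -0.04, 0, 0], [-2.02, -5.72, -0.04, 0, 0], [-2.02, -5.72, -0.04, 0, 0], [-2.02, -5.72, -0.04, 0, 0], [-2.02, -5.72, -0.04, 0, 0], [-2.02, -5.72, -0.04, 0, 0], [-2.02, -5.72, -0.04, 0, 0]],
])

```text
time: 2.35
tool_pos: [0.5149, -0.3745, 0.4109]
ee_rot: [-3.141, 0.001, 3.122]
wrist_force: [0.5, -0.6, -0.3]
width: 0.094
finger_force: 0.0
```

```bash
python3 -c "
from h import *
plan((.515,-.378,.30,178.8),(.515,-.378,.253,178.8))"
```

```text
t 2.35 pos [ 0.5149 -0.3745  0.4109] yaw 178.88 w 0.094 F [ 0.5 -0.6 -0.3] ff 0.0
(0.515, -0.378, 0.3, 178.8) -> [-0.0, -0.07, 2.22] 0.01
(0.515, -0.378, 0.253, 178.8) -> [-0.0, -0.07, 3.16] 0.01
```

Call:
apply_moves([
  [[0, -0.06, 1.2, 0, 0], [0, -0.06, 2.2, 0, 0], [0, -0.06, 2.8, 0, 0], [0, -0.06, 3.14, 0, 0], [0, -0.06, 3.14, 0, 0], [0, -0.06, 3.14, 0, 0]],
])

```text
time: 3.1
tool_pos: [0.5156, -0.379, 0.2555]
ee_rot: [-3.139, 0.003, 3.121]
wrist_force: [0.1, -1.0, -0.3]
width: 0.0939
finger_force: 0.0
```

```bash
python3 -c "
from h import *
plan((.515,-.378,.253,178.8));snap('side','grasp1',(330,150,530,370),2.5)"
```

```text
t 3.1 pos [ 0.5156 -0.379   0.2555] yaw 178.83 w 0.0939 F [ 0.1 -1.  -0.3] ff 0.0
(0.515, -0.378, 0.253, 178.8) -> [0.01, 0.02, 0.05] 0.0
```

View pics/grasp1.png

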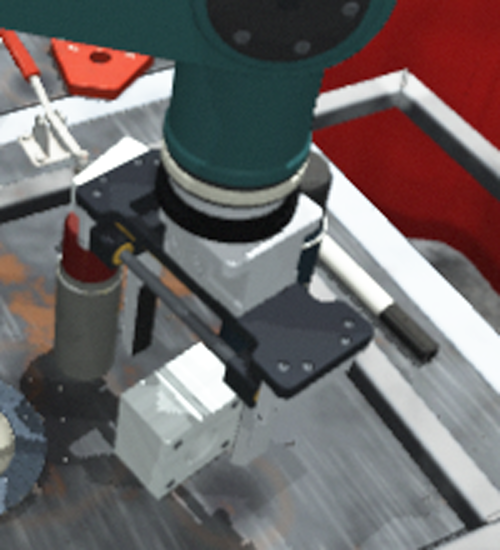

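The fingers straddle the top of the thick block, and the gripper body sits just above the red tin at crop (75,240). Closing now.

Call:
apply_moves([
  [[0, 0, 0.03, 0, 0.6], [0, 0, 0.03, 0, 0.6], [0, 0, 0.03, 0, 0.7], [0, 0, 0.03, 0, 0.7], [0, 0, 0.03, 0, 0.7], [0, 0, 0.03, 0, 0.7]],
])

```text
time: 3.9
tool_pos: [0.5151, -0.3785, 0.2515]
ee_rot: [3.14, -0.0, 3.121]
wrist_force: [0.6, 1.9, 0.8]
width: 0.0436
finger_force: 29.8
```

```bash
python3 -c "
from h import *
x=on(.15)
plan((.515,-.378,.425,178.8),(*on(.19),.42,173.6))"
```

```text
t 3.9 pos [ 0.5151 -0.3785  0.2515] yaw 178.81 w 0.0436 F [0.6 1.9 0.8] ff 29.8
(0.515, -0.378, 0.425, 178.8) -> [0.0, 0.02, -3.47] 0.0
(np.float64(0.4738), np.float64(-0.0632), 0.42, 173.6) -> [0.96, 6.29, -3.36] 0.52
```

Call:
apply_moves([
  [[0, 0, -1.0, 0, 0.7], [0, 0, -2.2, 0, 0.7], [0, 0, -3.4, 0, 0.7], [0.16, 1.05, -3.4, 0.09, 0.7], [0.32, 2.1, -3.4, 0.17, 0.7], [0.48, 3.15, -3.4, 0.26, 0.7], [0.64, 4.19, -3.4, 0.35, 0.7], [0.8, 5.24, -3.4, 0.43, 0.7], [0.96, 6.29, -3.4, 0.52, 0.7], [0.96, 6.29, -3.4, 0.52, 0.7]],
])

```text
time: 5.15
tool_pos: [0.4728, -0.0605, 0.4205]
ee_rot: [3.14, -0.002, 3.035]
wrist_force: [0.6, -0.3, -4.7]
width: 0.0436
finger_force: 29.9
```

```bash
python3 -c "
from h import *
plan((*on(.19),.2525,173.6))"
```

```text
t 5.15 pos [ 0.4728 -0.0605  0.4205] yaw 173.92 w 0.0436 F [ 0.6 -0.3 -4.7] ff 29.9
(np.float64(0.4738), np.float64(-0.0632), 0.2525, 173.6) -> [-0.03, -0.06, 3.36] 0.03
```

Call:
apply_moves([
  [[0.02, -0.02, 1.2, 0.03, 0.7], [0.02, -0.02, 2.3, 0.03, 0.7], [0.02, -0.02, 3.0, 0.03, 0.7], [0.02, -0.02, 3.34, 0.03, 0.7], [0.02, -0.02, 3.34, 0.03, 0.7], [0.02, -0.02, 3.34, 0.03, 0.7], [0.02, -0.02, 3.34, 0.03, 0.7]],
])

```text
time: 6.02
tool_pos: [0.473, -0.0646, 0.2559]
ee_rot: [-3.141, 0.003, 3.025]
wrist_force: [0.1, -0.5, -4.4]
width: 0.0435
finger_force: 30.0
```

```bash
python3 -c "
from h import *
plan((*on(.19),.2525,173.6),(*on(.15),.2525,173.6),(*on(.09),.2525,173.6))
snap('side','fit1',(200,110,400,260),4)"
```

```text
t 6.03 pos [ 0.473  -0.0646  0.2559] yaw 173.3 w 0.0435 F [ 0.1 -0.5 -4.4] ff 30.0
(np.float64(0.4738), np.float64(-0.0632), 0.2525, 173.6) -> [-0.01, 0.03, 0.07] -0.03
(np.float64(0.4783), np.float64(-0.0235), 0.2525, 173.6) -> [-0.01, 0.83, 0.07] -0.03
(np.float64(0.485), np.float64(0.0362), 0.2525, 173.6) -> [-0.0, 2.03, 0.07] -0.03
```

View pics/fit1.png

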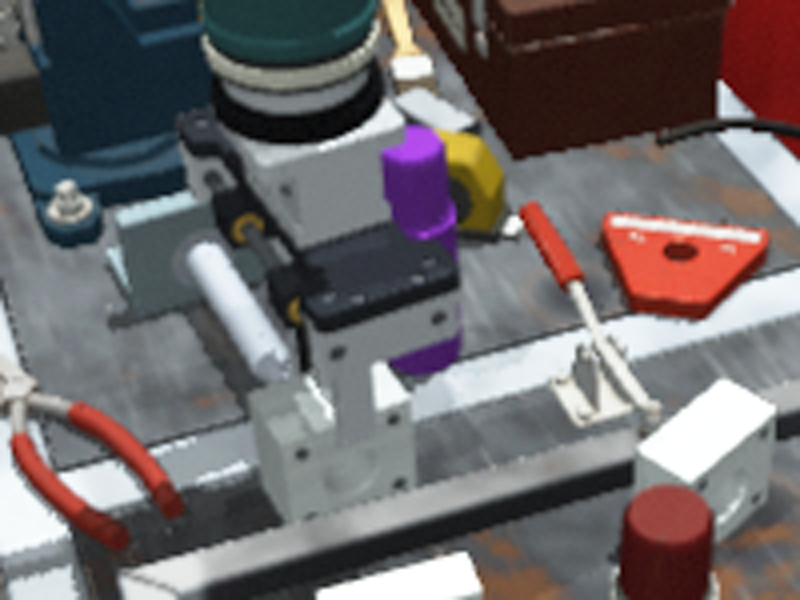

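The block stands before the mandrel tip, with the mandrel from crop (205,245) to (275,362). I'll check the axis estimate in this view.

```bash
python3 -c "
from h import *
for s in(.0,.03,.06,.09,.112,.128):
    P=S+s*D;N=np.array([-D[1],D[0]])
    p=proj('side',(*P,.03));print(s,((p-[200,110]+.5)*4-.5).round(1))
s,f=load('side');im=s['image']
# brightness profiles across rows
for v in (181,186,191,196): print(v,im[v,240:285].mean(axis=1).astype(int).tolist())
"
```

```text
0.0 [208.9 262.1]
0.03 [227.4 289.3]
0.06 [246.6 317.5]
0.09 [266.7 347. ]
0.112 [281.9 369.4]
0.128 [293.3 386.1]
181 [81, 82, 81, 81, 81, 84, 89, 90, 90, 98, 130, 171, 198, 221, 231, 236, 240, 240, 239, 234, 218, 154, 60, 53, 61, 88, 79, 25, 27, 35, 39, 37, 38, 36, 31, 31, 30, 28, 29, 29, 29, 35, 48, 57, 54]
186 [77, 79, 80, 70, 61, 68, 64, 61, 62, 61, 55, 51, 84, 134, 166, 195, 212, 223, 233, 232, 234, 232, 228, 212, 165, 112, 92, 71, 40, 22, 25, 28, 60, 95, 63, 20, 31, 52, 63, 63, 63, 65, 65, 65, 65]
191 [127, 131, 130, 135, 138, 137, 131, 106, 77, 78, 80, 79, 75, 70, 70, 75, 108, 149, 179, 198, 214, 222, 227, 229, 227, 222, 211, 178, 107, 87, 78, 40, 26, 27, 31, 31, 65, 101, 60, 28, 25, 24, 23, 26, 26]
196 [131, 131, 136, 135, 136, 138, 137, 133, 128, 116, 97, 64, 65, 65, 70, 70, 66, 63, 70, 107, 152, 180, 200, 215, 223, 226, 229, 228, 223, 212, 190, 143, 110, 103, 58, 22, 31, 76, 122, 128, 128, 126, 124, 113, 100]
```

Call:
apply_moves([
  [[-0.01, 0.3, 0.02, -0.03, 0.7], [-0.01, 0.6, 0.02, -0.03, 0.7], [-0.01, 0.83, 0.02, -0.03, 0.7], [-0.01, 1.0, 0.02, -0.03, 0.7], [-0.01, 1.2, 0.02, -0.03, 0.7], [-0.01, 1.2, 0.02, -0.03, 0.7]],
])

```text
time: 6.82
tool_pos: [0.4799, -0.0039, 0.253]
ee_rot: [3.14, -0.001, 3.031]
wrist_force: [0.2, 2.0, -5.8]
width: 0.0439
finger_force: 30.0
```

```bash
python3 -c "
from h import *
plan((*on(.15),.2525,173.6),(*on(.085),.2525,173.6))"
```

```text
t 6.83 pos [ 0.4799 -0.0039  0.253 ] yaw 173.66 w 0.0439 F [ 0.2  2.  -5.8] ff 30.0
(np.float64(0.4783), np.float64(-0.0235), 0.2525, 173.6) -> [-0.01, -0.39, 0.01] 0.01
(np.float64(0.4855), np.float64(0.0411), 0.2525, 173.6) -> [-0.01, 0.91, 0.01] 0.01
```

Call:
apply_moves([
  [[-0.01, 0.4, 0, 0.01, 0.7], [-0.01, 0.8, 0, 0.01, 0.7], [-0.01, 1.2, 0, 0.01, 0.7], [-0.01, 1.4, 0.01, 0.01, 0.7], [-0.01, 1.4, 0.02, 0.01, 0.7], [-0.01, 1.4, 0.02, 0.01, 0.4], [-0.01, 1.4, 0.02, 0.01, 0.35], [-0.01, 1.4, -0.5, 0.01, 0.3], [-0.01, 1.4, -1.0, 0.01, 0], [-0.01, 1.4, -1.0, 0.01, 0]],
])

```text
time: 8.07
tool_pos: [0.4892, 0.0643, 0.3068]
ee_rot: [3.141, 0.007, 3.028]
wrist_force: [-0.0, -0.0, -0.5]
width: 0.0825
finger_force: 0.0
```

```bash
python3 -c "
from h import *
plan((*on(.0605),.30,83.6),(*on(.0605),.253,83.6))"
```

```text
t 8.07 pos [0.4892 0.0643 0.3068] yaw 173.47 w 0.0825 F [-0.  -0.  -0.5] ff 0.0
(np.float64(0.4883), np.float64(0.0655), 0.3, 83.6) -> [0.02, 0.02, 0.14] 8.99
(np.float64(0.4883), np.float64(0.0655), 0.253, 83.6) -> [0.03, 0.02, 1.08] 8.99
```

Call:
apply_moves([
  [[0.02, 0.02, 0, 1.0, 0], [0.02, 0.02, 0, 2.0, 0], [0.02, 0.02, 0, 3.0, 0], [0.02, 0.02, 0, 4.0, 0], [0.02, 0.02, 0, 5.0, 0], [0.02, 0.02, 0, 6.0, 0], [0.02, 0.02, 0, 7.0, 0], [0.02, 0.02, 0, 8.0, 0], [0.02, 0.02, 0, 8.99, 0], [0.02, 0.02, 0, 8.99, 0]],
])

```text
time: 9.32
tool_pos: [0.4872, 0.0656, 0.3027]
ee_rot: [-3.14, 0.0, 1.461]
wrist_force: [-0.1, 0.4, 0.2]
width: 0.094
finger_force: 0.0
```

```bash
python3 -c "
from h import *
plan((*on(.0605),.253,83.6))"
```

```text
t 9.32 pos [0.4872 0.0656 0.3027] yaw 83.7 w 0.094 F [-0.1  0.4  0.2] ff 0.0
(np.float64(0.4883), np.float64(0.0655), 0.253, 83.6) -> [0.0, 0.02, 0.99] 0.01
```

Call:
apply_moves([
  [[0, 0.01, 0.6, 0, 0], [0, 0.01, 0.97, 0, 0], [0, 0.01, 0.97, 0, 0], [0, 0.01, 0.97, 0, 0.4], [0, 0.01, 0.97, 0, 0.4], [0, 0.01, 0.97, 0, 0.4], [0, 0.01, 0.96, 0, 0.4], [0.3, 0.01, 0.96, 0, 0.4], [0.5, 0.01, 0.96, 0, 0.4], [0.5, 0.01, 0.96, 0, 0.4]],
])

```text
time: 10.58
tool_pos: [0.4896, 0.0826, 0.2562]
ee_rot: [-3.138, 0.031, 1.458]
wrist_force: [-10.3, -34.3, 11.7]
width: 0.0694
finger_force: 30.0
```

```bash
python3 -c "
from h import *
plan((*on(.022),.253,83.6))"
```

```text
t 10.57 pos [0.4896 0.0826 0.2562] yaw 83.52 w 0.0694 F [-10.3 -34.3  11.7] ff 30.0
(np.float64(0.4925), np.float64(0.1037), 0.253, 83.6) -> [0.43, 0.01, 0.05] -0.01
```

Call:
apply_moves([
  [[-0.2, 0, 0, 0, 0.4], [-0.2, 0, 0, 0, 0.4], [-0.2, 0, 0.02, 0, 0.15], [-0.2, 0, 0.04, 0, 0.15], [-0.1, 0, 0.05, 0, 0.15], [-0.1, 0, 0.05, 0, 0.15]],
])

```text
time: 11.32
tool_pos: [0.4902, 0.0863, 0.253]
ee_rot: [3.141, -0.0, 1.46]
wrist_force: [0.5, 0.4, -0.2]
width: 0.0802
finger_force: 0.0
```

```bash
python3 -c "
from h import *
plan((*on(.022),.253,83.6));snap('side','bind',(200,110,330,230),5)"
```

```text
t 11.32 pos [0.4902 0.0863 0.253 ] yaw 83.66 w 0.0802 F [ 0.5  0.4 -0.2] ff 0.0
(np.float64(0.4925), np.float64(0.1037), 0.253, 83.6) -> [0.35, 0.01, -0.0] 0.01
```

View pics/bind.png

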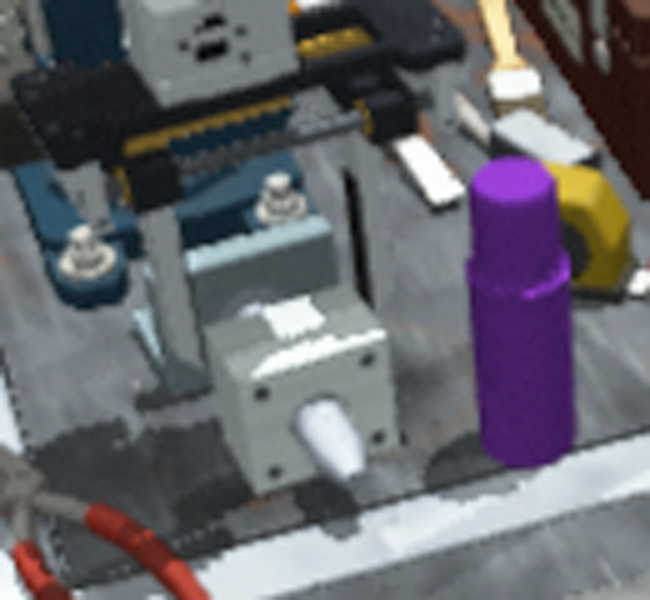

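The thick block stands upright on the mandrel, its outer top edge running from crop (245,372) to (387,325). The purple tin is clear. I'll find how far along the block is.

```bash
python3 -c "
from h import *
N=np.array([D[1],-D[0]])*-1
for o in (.06,.066,.072,.078,.084):
    P=S+o*D
    print(o,[(((proj('side',(*(P+k*N),.066))-[200,110]+.5)*5)-.5).round(0).tolist() for k in(-.035,.035)])
A=lambda u,v:onplane('side',(u+.5)/5-.5+200,(v+.5)/5-.5+110,.066)
for p in((245,376),(387,326)):
    x=A(*p)[:2]-S;print('s',x@D,'lat',x@N)
"
```

```text
0.06 [[224.0, 358.0], [371.0, 311.0]]
0.066 [[229.0, 366.0], [377.0, 318.0]]
0.072 [[234.0, 373.0], [382.0, 325.0]]
0.078 [[239.0, 381.0], [387.0, 332.0]]
0.084 [[244.0, 388.0], [393.0, 339.0]]
s 0.07627114283093332 lat -0.031475885063040505
s 0.07366215836704292 lat 0.036734984032476055
```

Call:
apply_moves([
  [[-0.12, 0, 0, 0, 0.05], [-0.12, 0, 0.3, 0, 0.05], [-0.12, 0, 0.6, 0, 0.05], [-0.12, 0, 0.6, 0, 0.4], [-0.12, 0, 0.6, 0, 0.4], [-0.12, 0, 0.6, 0, 0.4], [-0.12, 0, 0.57, 0, 0.4], [-0.12, 0, 0.57, 0, 0.4]],
])

```text
time: 12.38
tool_pos: [0.4892, 0.0797, 0.2241]
ee_rot: [-3.141, 0.0, 1.459]
wrist_force: [-0.5, 1.3, -4.3]
width: 0.0698
finger_force: 30.0
```

```bash
python3 -c "
from h import *
plan((*on(.014),.253,83.6))"
```

```text
t 12.38 pos [0.4892 0.0797 0.2241] yaw 83.6 w 0.0698 F [-0.5  1.3 -4.3] ff 30.0
(np.float64(0.4934), np.float64(0.1117), 0.253, 83.6) -> [0.65, 0.01, -0.58] 0.0
```

Call:
apply_moves([
  [[0.15, 0, 0, 0, 0.4], [0.3, 0, 0, 0, 0.4], [0.45, 0, 0, 0, 0.4], [0.55, 0, 0, 0, 0.4], [0.6, 0, 0, 0, 0.4], [0.6, 0, 0, 0, 0.4]],
])

```text
time: 13.12
tool_pos: [0.4927, 0.1098, 0.2245]
ee_rot: [-3.141, -0.001, 1.459]
wrist_force: [-0.1, 1.0, -4.8]
width: 0.07
finger_force: 30.0
```

Call:
apply_moves([
  [[0.05, 0, 0, 0, 0.4], [0.1, 0, 0, 0, 0.4], [0.1, 0, 0, 0, 0.4], [0.1, 0, 0, 0, 0.4]],
])

```text
time: 13.62
tool_pos: [0.4933, 0.1145, 0.2245]
ee_rot: [-3.141, -0.0, 1.459]
wrist_force: [-1.2, 0.1, -5.6]
width: 0.0697
finger_force: 30.0
```

Call:
apply_moves([
  [[0.05, 0, 0, 0, 0.4], [0.05, 0, 0, 0, 0.4], [0.1, 0, 0, 0, 0.4], [0.1, 0, 0, 0, 0.4]],
])

```text
time: 14.12
tool_pos: [0.4937, 0.1175, 0.2245]
ee_rot: [-3.141, 0.006, 1.457]
wrist_force: [-4.7, -10.8, -4.1]
width: 0.0696
finger_force: 36.3
```

```bash
python3 -c "
from h import *
plan((*on(.014),.253,83.6))
snap('top','seat1',(160,160,280,260),5)"
```

```text
t 14.12 pos [0.4937 0.1175 0.2245] yaw 83.5 w 0.0696 F [ -4.7 -10.8  -4.1] ff 36.3
(np.float64(0.4934), np.float64(0.1117), 0.253, 83.6) -> [-0.12, 0.01, -0.57] -0.01
```

View pics/seat1.png

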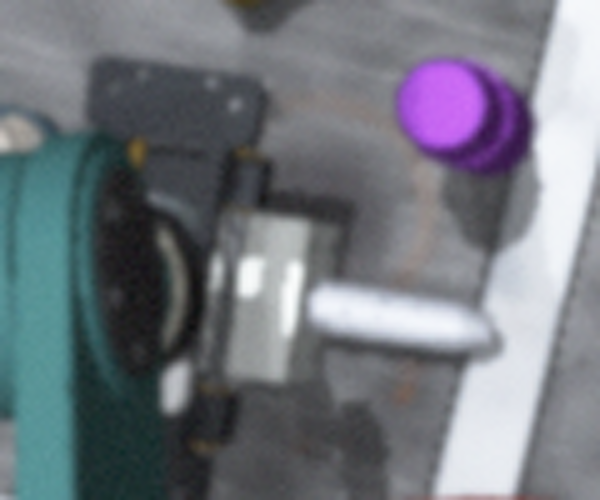

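```bash
python3 -c "
from h import *
N=np.array([-D[1],D[0]])
A=lambda u,v:onplane('top',(u+.5)/5-.5+160,(v+.5)/5-.5+160,.066)
for p in((315,210),(297,383)):
    x=A(*p)[:2]-S;print('s',x@D,'lat',x@N)
"
```

```text
s 0.04792641488374025 lat 0.04067550586336019
s 0.0510603369851509 lat -0.03447046635649336
```

The outer face is at s≈49 mm, so about 5 mm of gap remains, and the fingertips are touching the shoulder. I'll regrip further out.

Call:
apply_moves([
  [[-0.12, 0, 0.02, 0, 0.4], [-0.12, 0, 0.04, 0, 0.15], [-0.12, 0, 0.04, 0, 0.15], [-0.4, 0, 0.04, 0, 0.15], [-0.4, 0, 0.04, 0, 0.15], [-0.4, 0, 0.04, 0, 0.4], [-0.4, 0, 0.04, 0, 0.4], [-0.4, 0, 0.01, 0, 0.4], [-0.3, 0, 0.01, 0, 0.4], [-0.25, 0, 0.01, 0, 0.4]],
])

```text
time: 15.42
tool_pos: [0.492, 0.1063, 0.2232]
ee_rot: [-3.139, 0.004, 1.459]
wrist_force: [-2.0, -9.1, -3.3]
width: 0.07
finger_force: 30.0
```

Call:
apply_moves([
  [[0.05, 0, 0, 0, 0.4], [0.1, 0, 0, 0, 0.4], [0.1, 0, 0, 0, 0.4], [0.1, 0, 0, 0, 0.4]],
])

```text
time: 15.92
tool_pos: [0.4923, 0.108, 0.2234]
ee_rot: [-3.138, 0.014, 1.458]
wrist_force: [-4.8, -18.4, -0.9]
width: 0.0699
finger_force: 30.0
```

Call:
apply_moves([
  [[0.1, 0, 0.03, 0, 0.4], [0.1, 0, 0.03, 0, 0.4], [0.1, 0, 0.03, 0, 0.1], [0.1, 0, 0.03, 0, 0.1], [0.0, 0, -0.9, 0, 0.05], [0.0, 0, -2.0, 0, 0], [-0.8, 0, -3.2, 0, 0], [-2.0, 0, -3.6, 0, 0], [-3.2, 0, -3.6, 0, 0], [-3.2, 0, -3.6, 0, 0]],
])

```text
time: 17.18
tool_pos: [0.4753, -0.0494, 0.4056]
ee_rot: [3.137, -0.0, 1.455]
wrist_force: [0.4, -0.2, -0.0]
width: 0.0941
finger_force: 0.0
```

```bash
python3 -c "
from h import *
plan((.6152,-.1911,.42,101.8),(.6152,-.1911,.253,101.8),(.6152,-.1911,.42,191.8))
snap('top','seat2',(160,160,280,260),5)"
```

```text
t 17.18 pos [ 0.4753 -0.0494  0.4056] yaw 83.35 w 0.0941 F [ 0.4 -0.2 -0. ] ff 0.0
(0.6152, -0.1911, 0.42, 101.8) -> [-2.49, 3.11, -0.28] -1.84
(0.6152, -0.1911, 0.253, 101.8) -> [-2.49, 3.1, 3.06] -1.84
(0.6152, -0.1911, 0.42, 191.8) -> [-2.49, 3.11, -0.28] -10.84
```

View pics/seat2.png

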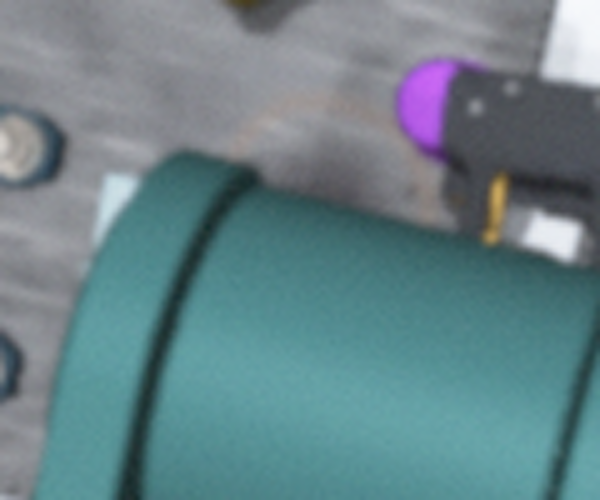

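Call:
apply_moves([
  [[-0.7, 0.9, -0.1, -0.6, 0], [-1.4, 1.75, -0.1, -1.3, 0], [-2.1, 2.6, 0, -1.84, 0], [-2.49, 3.1, 0.5, -1.84, 0], [-2.49, 3.1, 1.3, -1.84, 0], [-2.49, 3.1, 1.6, -1.84, 0], [-2.49, 3.1, 1.6, -1.84, 0]],
])

```text
time: 18.1
tool_pos: [0.6157, -0.1864, 0.3227]
ee_rot: [-3.14, -0.002, 1.782]
wrist_force: [-0.6, -0.5, 0.2]
width: 0.0941
finger_force: 0.0
```

```bash
python3 -c "
from h import *
plan((.6152,-.1911,.252,101.8))
im=snapshot('top');np.savez('top.npz',**im)
N=np.array([-D[1],D[0]])
for lat in(-.027,-.022,.022,.027):
    r=[]
    for s in np.arange(.030,.062,.002):
        u,v=proj('top',(*(S+s*D+lat*N),.066));r.append(int(cv2.getRectSubPix(im['image'][:,:,1].copy(),(1,1),(float(u),float(v)))[0,0]))
    print(lat,r)
"
```

```text
t 18.1 pos [ 0.6157 -0.1864  0.3227] yaw 102.12 w 0.0941 F [-0.6 -0.5  0.2] ff 0.0
(0.6152, -0.1911, 0.252, 101.8) -> [-0.09, -0.03, 1.41] 0.03
-0.027 [254, 254, 254, 254, 254, 253, 237, 189, 124, 104, 103, 103, 96, 92, 96, 109]
-0.022 [254, 254, 254, 254, 254, 253, 241, 192, 135, 109, 105, 101, 90, 81, 82, 98]
0.022 [254, 254, 254, 254, 254, 254, 248, 211, 152, 112, 104, 104, 99, 87, 79, 75]
0.027 [254, 254, 254, 254, 254, 254, 251, 221, 151, 112, 102, 102, 99, 90, 85, 88]
```

The thick block's outer face is at s≈45 mm on both sides, so it is seated square. Now I'll grip the middle block across its width.

Call:
apply_moves([
  [[-0.07, -0.03, 0.8, 0.02, 0], [-0.07, -0.03, 1.38, 0.02, 0], [-0.07, -0.03, 1.4, 0.02, 0], [-0.07, -0.03, 1.4, 0.02, 0.4], [-0.07, -0.03, 1.4, 0.02, 0.4], [-0.07, -0.03, 1.4, 0.02, 0.4], [-0.07, -0.03, 1.4, 0.02, 0.4]],
])

```text
time: 19.02
tool_pos: [0.6146, -0.1922, 0.2562]
ee_rot: [3.141, 0.002, 1.777]
wrist_force: [-3.9, -0.4, 6.6]
width: 0.0696
finger_force: 30.0
```

```bash
python3 -c "
from h import *
plan((.6152,-.1911,.35,101.8),(*on(.19),.35,83.6),(*on(.17),.31,83.6))"
```

```text
t 19.02 pos [ 0.6146 -0.1922  0.2562] yaw 101.8 w 0.0696 F [-3.9 -0.4  6.6] ff 30.0
(0.6152, -0.1911, 0.35, 101.8) -> [0.02, 0.02, -1.88] -0.0
(np.float64(0.4738), np.float64(-0.0632), 0.35, 83.6) -> [3.1, -2.23, -1.88] 1.82
(np.float64(0.476), np.float64(-0.0433), 0.31, 83.6) -> [3.48, -2.1, -1.08] 1.82
```

Call:
apply_moves([
  [[0, 0, 0, 0, 0.15], [0, 0, 0.04, 0, 0.15], [0, 0, 0.06, 0, 0.15], [0, 0, 0.06, 0, 0.15], [0, 0, 0.06, 0, 0.4], [0, 0, 0.06, 0, 0.4], [0, 0, 0.06, 0, 0.4]],
])

```text
time: 19.9
tool_pos: [0.6147, -0.1918, 0.251]
ee_rot: [-3.142, -0.0, 1.777]
wrist_force: [-0.1, -0.1, -0.8]
width: 0.0693
finger_force: 30.0
```

```bash
python3 -c "
from h import *
plan((.6152,-.1911,.35,101.8),(*on(.19),.35,83.6),(*on(.165),.31,83.6))"
```

```text
t 19.9 pos [ 0.6147 -0.1918  0.251 ] yaw 101.8 w 0.0693 F [-0.1 -0.1 -0.8] ff 30.0
(0.6152, -0.1911, 0.35, 101.8) -> [0.01, 0.01, -1.98] 0.0
(np.float64(0.4738), np.float64(-0.0632), 0.35, 83.6) -> [3.09, -2.23, -1.98] 1.82
(np.float64(0.4766), np.float64(-0.0384), 0.31, 83.6) -> [3.57, -2.08, -1.18] 1.82
```

Call:
apply_moves([
  [[0, 0, -1.0, 0, 0.4], [0, 0, -1.98, 0, 0.4], [0.6, -0.45, -1.98, 0.4, 0.4], [1.4, -1.0, -1.98, 0.9, 0.4], [2.2, -1.6, -1.98, 1.4, 0.4], [3.09, -2.23, -1.98, 1.82, 0.4], [3.09, -2.23, -1.5, 1.82, 0.4], [3.09, -2.23, -0.6, 1.82, 0.4], [3.09, -2.23, -0.3, 1.82, 0.4], [3.09, -2.23, -0.3, 1.82, 0.4]],
])

```text
time: 21.15
tool_pos: [0.4734, -0.0633, 0.2645]
ee_rot: [-3.137, -0.001, 1.459]
wrist_force: [0.1, 0.0, -4.3]
width: 0.0696
finger_force: 30.0
```

```bash
python3 -c "
from h import *
plan((*on(.18),.2522,83.6),(*on(.061),.2522,83.6))"
```

```text
t 21.15 pos [ 0.4734 -0.0633  0.2645] yaw 83.59 w 0.0696 F [ 0.1  0.  -4.3] ff 30.0
(np.float64(0.4749), np.float64(-0.0533), 0.2522, 83.6) -> [0.2, 0.01, 0.25] -0.0
(np.float64(0.4882), np.float64(0.065), 0.2522, 83.6) -> [2.58, 0.01, 0.25] -0.0
```

Call:
apply_moves([
  [[0, 0, 0.24, 0, 0.4], [0, 0, 0.24, 0, 0.4], [0.3, 0, 0.24, 0, 0.4], [0.6, 0.01, 0.24, 0, 0.4], [0.9, 0.01, 0.24, 0, 0.4], [1.2, 0.01, 0.24, 0, 0.4], [1.2, 0.01, 0.24, 0, 0.4]],
])

```text
time: 22.02
tool_pos: [0.4803, -0.0023, 0.253]
ee_rot: [-3.137, -0.001, 1.461]
wrist_force: [-3.9, 0.4, -7.7]
width: 0.0696
finger_force: 30.0
```

```bash
python3 -c "
from h import *
plan((*on(.063),.2522,83.6))"
```

```text
t 22.02 pos [ 0.4803 -0.0023  0.253 ] yaw 83.73 w 0.0696 F [-3.9  0.4 -7.7] ff 30.0
(np.float64(0.488), np.float64(0.063), 0.2522, 83.6) -> [1.31, 0.01, 0.02] 0.01
```

Call:
apply_moves([
  [[0, -0.02, 0.015, 0, 0.4], [0.3, -0.02, 0.015, 0, 0.4], [0.6, -0.02, 0.015, 0, 0.4], [0.9, -0.02, 0.015, 0, 0.4], [1.1, -0.02, 0.015, 0, 0.4], [1.2, -0.02, 0.015, 0, 0.4], [1.2, -0.02, 0.015, 0, 0.4]],
])

```text
time: 22.9
tool_pos: [0.4863, 0.0565, 0.2524]
ee_rot: [-3.139, -0.001, 1.46]
wrist_force: [-4.4, -0.3, -10.9]
width: 0.0698
finger_force: 30.0
```

```bash
python3 -c "
from h import *
plan((*on(.061),.2522,83.6))"
```

```text
t 22.9 pos [0.4863 0.0565 0.2524] yaw 83.63 w 0.0698 F [ -4.4  -0.3 -10.9] ff 30.0
(np.float64(0.4882), np.float64(0.065), 0.2522, 83.6) -> [0.17, 0.02, 0.0] 0.0
```

Call:
apply_moves([
  [[0, -0.02, 0.02, 0, 0.4], [0.1, -0.03, 0.02, 0, 0.4], [0.17, -0.03, 0.02, 0, 0.4], [0.2, -0.03, 0.02, 0, 0.4], [0.22, -0.03, 0.02, 0, 0.4], [0.22, -0.03, 0.02, 0, 0.4]],
])

```text
time: 23.65
tool_pos: [0.4866, 0.0658, 0.2524]
ee_rot: [3.141, 0.004, 1.458]
wrist_force: [-4.2, -7.6, -9.7]
width: 0.0697
finger_force: 30.0
```

Call:
apply_moves([
  [[0.05, 0, 0.02, 0, 0.4], [0.1, 0, 0.03, 0, 0.4], [0.1, 0, 0.04, 0, 0.4], [0.1, 0, 0.04, 0, 0.4]],
])

```text
time: 24.15
tool_pos: [0.487, 0.0683, 0.2522]
ee_rot: [3.141, 0.013, 1.458]
wrist_force: [-8.5, -17.0, -0.5]
width: 0.0696
finger_force: 30.0
```

Call:
apply_moves([
  [[0.05, 0, 0.04, 0, 0.4], [0.03, 0, 0.04, 0, 0.1], [0, 0, 0.04, 0, 0], [0, 0, -0.8, 0, 0], [0, 0, -1.9, 0, 0], [-1.0, 0, -2.4, 0, 0], [-2.2, 0, -2.4, 0, 0], [-3.4, 0, -2.4, 0, 0], [-3.4, 0, -2.4, 0, 0]],
])

```text
time: 25.28
tool_pos: [0.4685, -0.1001, 0.3725]
ee_rot: [3.135, 0.001, 1.453]
wrist_force: [-0.2, 0.5, -0.1]
width: 0.0939
finger_force: 0.0
```

```bash
python3 -c "
from h import *
plan((.434,-.1923,.32,74.3),(.434,-.1923,.252,74.3))"
```

```text
t 25.27 pos [ 0.4685 -0.1001  0.3725] yaw 83.26 w 0.0939 F [-0.2  0.5 -0.1] ff 0.0
(0.434, -0.1923, 0.32, 74.3) -> [-1.91, -0.48, 1.05] 0.9
(0.434, -0.1923, 0.252, 74.3) -> [-1.91, -0.48, 2.41] 0.9
```

Call:
apply_moves([
  [[-0.9, -0.25, 0.4, 0.45, 0], [-1.85, -0.46, 1.05, 0.9, 0], [-1.85, -0.46, 1.2, 0.9, 0], [-1.85, -0.46, 1.2, 0.9, 0], [-1.85, -0.46, 1.2, 0.9, 0]],
])

```text
time: 25.9
tool_pos: [0.4361, -0.1851, 0.312]
ee_rot: [3.138, -0.0, 1.305]
wrist_force: [-0.2, 0.7, 0.1]
width: 0.094
finger_force: 0.0
```

```bash
python3 -c "
from h import *
plan((.434,-.1923,.2515,74.3))
im=snapshot('top');np.savez('top.npz',**im)
N=np.array([-D[1],D[0]])
for lat in(-.027,-.022,.022,.027):
    r=[]
    for s in np.arange(.030,.092,.002):
        u,v=proj('top',(*(S+s*D+lat*N),.066));r.append(int(cv2.getRectSubPix(im['image'][:,:,1].copy(),(1,1),(float(u),float(v)))[0,0]))
    print(lat,r)
"
```

```text
t 25.9 pos [ 0.4361 -0.1851  0.312 ] yaw 74.76 w 0.094 F [-0.2  0.7  0.1] ff 0.0
(0.434, -0.1923, 0.2515, 74.3) -> [-0.15, -0.01, 1.21] 0.05
-0.027 [254, 254, 254, 254, 254, 254, 254, 254, 254, 254, 254, 254, 254, 254, 254, 254, 254, 254, 254, 254, 254, 254, 254, 245, 198, 136, 111, 104, 98, 91, 85]
-0.022 [254, 254, 254, 254, 254, 254, 253, 254, 254, 254, 254, 254, 254, 254, 254, 254, 254, 254, 254, 254, 254, 254, 253, 243, 205, 139, 107, 102, 92, 84, 80]
0.022 [254, 254, 254, 254, 254, 254, 252, 251, 252, 253, 254, 254, 254, 254, 254, 254, 254, 254, 254, 254, 254, 254, 254, 251, 235, 177, 120, 104, 103, 96, 95]
0.027 [254, 254, 254, 254, 254, 254, 253, 251, 252, 254, 254, 254, 254, 254, 254, 254, 254, 254, 254, 254, 254, 254, 254, 252, 232, 180, 123, 104, 98, 93, 98]
```

Both blocks are flush (outer face at s≈79 mm). Now the thin one.

Call:
apply_moves([
  [[-0.1, -0.01, 0.5, 0.03, 0], [-0.1, -0.01, 1.0, 0.03, 0], [-0.1, -0.01, 1.18, 0.03, 0], [-0.1, -0.01, 1.18, 0.03, 0], [-0.1, -0.01, 1.18, 0.03, 0], [-0.1, -0.01, 1.18, 0.03, 0]],
])

```text
time: 26.7
tool_pos: [0.4336, -0.1911, 0.2525]
ee_rot: [3.139, 0.0, 1.297]
wrist_force: [-0.3, -0.3, 0.6]
width: 0.0936
finger_force: 0.0
```

```bash
python3 -c "
from h import *
plan((.434,-.1923,.251,74.3))"
```

```text
t 26.7 pos [ 0.4336 -0.1911  0.2525] yaw 74.31 w 0.0936 F [-0.3 -0.3  0.6] ff 0.0
(0.434, -0.1923, 0.251, 74.3) -> [-0.02, 0.01, 0.03] 0.0
```

Call:
apply_moves([
  [[-0.02, 0, 0.02, 0, 0.4], [-0.02, 0, 0.02, 0, 0.4], [-0.02, 0, 0.02, 0, 0.4], [-0.02, 0, 0.02, 0, 0.4], [-0.02, 0, 0.02, 0, 0.4]],
])

```text
time: 27.32
tool_pos: [0.4329, -0.192, 0.2504]
ee_rot: [-3.141, 0.0, 1.297]
wrist_force: [-0.6, 0.7, 0.5]
width: 0.0699
finger_force: 30.0
```

```bash
python3 -c "
from h import *
plan((.434,-.1923,.35,74.3),(*on(.18),.35,83.6),(*on(.18),.265,83.6))"
```

```text
t 27.32 pos [ 0.4329 -0.192   0.2504] yaw 74.3 w 0.0699 F [-0.6  0.7  0.5] ff 30.0
(0.434, -0.1923, 0.35, 74.3) -> [-0.0, 0.02, -1.99] 0.0
(np.float64(0.4749), np.float64(-0.0533), 0.35, 83.6) -> [2.9, 0.06, -1.99] -0.93
(np.float64(0.4749), np.float64(-0.0533), 0.265, 83.6) -> [2.9, 0.06, -0.29] -0.93
```

Call:
apply_moves([
  [[0, 0, -1.0, 0, 0.4], [0, 0, -1.99, 0, 0.4], [0.8, 0.01, -1.99, -0.25, 0.4], [1.8, 0.03, -1.99, -0.6, 0.4], [2.6, 0.04, -1.99, -0.93, 0.4], [2.85, 0.04, -1.6, -0.93, 0.4], [2.85, 0.04, -0.7, -0.93, 0.4], [2.85, 0.04, -0.3, -0.93, 0.4], [2.85, 0.04, -0.3, -0.93, 0.4], [2.85, 0.04, -0.3, -0.93, 0.4]],
])

```text
time: 28.58
tool_pos: [0.4737, -0.0554, 0.266]
ee_rot: [3.141, -0.0, 1.459]
wrist_force: [-0.4, 0.9, -3.0]
width: 0.0696
finger_force: 30.0
```

```bash
python3 -c "
from h import *
plan((*on(.18),.2513,83.6),(*on(.12),.2513,83.6))"
```

```text
t 28.57 pos [ 0.4737 -0.0554  0.266 ] yaw 83.6 w 0.0696 F [-0.4  0.9 -3. ] ff 30.0
(np.float64(0.4749), np.float64(-0.0533), 0.2513, 83.6) -> [0.04, 0.02, 0.29] -0.0
(np.float64(0.4816), np.float64(0.0063), 0.2513, 83.6) -> [1.24, 0.02, 0.29] -0.0
```

Call:
apply_moves([
  [[0, 0, 0.29, 0, 0.4], [0, 0, 0.29, 0, 0.4], [0.05, 0, 0.29, 0, 0.4], [0.3, 0, 0.29, 0, 0.4], [0.6, 0, 0.29, 0, 0.4], [0.9, 0, 0.29, 0, 0.4], [1.1, 0, 0.29, 0, 0.4], [1.1, 0, 0.29, 0, 0.4]],
])

```text
time: 29.58
tool_pos: [0.4796, 0.0003, 0.2508]
ee_rot: [3.142, 0.0, 1.461]
wrist_force: [-0.1, -0.2, -4.0]
width: 0.0699
finger_force: 30.0
```

```bash
python3 -c "
from h import *
plan((*on(.09),.2513,83.6))"
```

```text
t 29.57 pos [4.796e-01 3.000e-04 2.508e-01] yaw 83.71 w 0.0699 F [-0.1 -0.2 -4. ] ff 30.0
(np.float64(0.485), np.float64(0.0362), 0.2513, 83.6) -> [0.73, 0.03, -0.01] 0.01
```

Call:
apply_moves([
  [[0.2, 0, -0.01, 0.01, 0.4], [0.4, 0, -0.01, 0.01, 0.4], [0.6, 0, -0.01, 0.01, 0.4], [0.7, 0, -0.01, 0.01, 0.4], [0.75, 0, -0.01, 0.01, 0.4], [0.78, 0, -0.01, 0.01, 0.4], [0.78, 0, -0.01, 0.01, 0.4]],
])

```text
time: 30.45
tool_pos: [0.4838, 0.0373, 0.2512]
ee_rot: [-3.141, 0.002, 1.457]
wrist_force: [-1.0, -5.2, -3.9]
width: 0.0697
finger_force: 30.0
```

Contact with the stack. I'll press on, lower, and release.

Call:
apply_moves([
  [[0.06, 0, 0, 0, 0.4], [0.12, 0, 0.01, 0, 0.4], [0.14, 0, 0.02, 0, 0.4], [0.14, 0, 0.02, 0, 0.4]],
])

```text
time: 30.95
tool_pos: [0.4842, 0.0403, 0.2512]
ee_rot: [-3.141, 0.016, 1.455]
wrist_force: [-6.5, -20.4, 2.5]
width: 0.0699
finger_force: 30.0
```

Call:
apply_moves([
  [[-0.05, 0, 0.01, 0, 0.4], [-0.07, 0, 0.01, 0, 0.1], [-0.09, 0, 0.01, 0, 0], [-0.09, 0, -0.8, 0, 0], [-0.09, 0, -1.9, 0, 0], [-1.0, 0, -2.6, 0, 0], [-2.2, 0, -2.6, 0, 0], [-3.4, 0, -2.6, 0, 0], [-4.0, 0, -2.6, 0, 0], [-4.0, 0, -2.6, 0, 0]],
])

```text
time: 32.2
tool_pos: [0.4621, -0.1549, 0.3808]
ee_rot: [3.14, -0.001, 1.454]
wrist_force: [-0.6, -0.1, -0.4]
width: 0.0938
finger_force: 0.0
```

```bash
python3 -c "
from h import *
plan()
im=snapshot('top');np.savez('top.npz',**im)
N=np.array([-D[1],D[0]])
for lat in(-.027,-.022,.022,.027):
    r=[]
    for s in np.arange(.034,.114,.002):
        u,v=proj('top',(*(S+s*D+lat*N),.066));r.append(int(cv2.getRectSubPix(im['image'][:,:,1].copy(),(1,1),(float(u),float(v)))[0,0]))
    print(lat,r)
snap('side','fin',(170,100,490,320),2.4)
"
```

```text
t 32.2 pos [ 0.4621 -0.1549  0.3808] yaw 83.34 w 0.0938 F [-0.6 -0.1 -0.4] ff 0.0
-0.027 [254, 254, 254, 254, 254, 254, 254, 254, 254, 254, 254, 254, 254, 254, 254, 254, 254, 254, 254, 254, 254, 254, 254, 254, 254, 254, 254, 254, 254, 254, 254, 254, 253, 248, 202, 136, 107, 100, 96, 98]
-0.022 [254, 254, 254, 254, 254, 254, 254, 254, 254, 254, 254, 254, 254, 254, 254, 254, 254, 254, 254, 254, 254, 254, 254, 254, 254, 254, 254, 254, 254, 254, 254, 254, 253, 243, 205, 137, 106, 97, 86, 85]
0.022 [254, 254, 254, 254, 254, 254, 254, 254, 254, 254, 254, 254, 254, 254, 254, 254, 254, 254, 254, 254, 254, 253, 252, 253, 254, 254, 254, 254, 254, 254, 254, 254, 253, 248, 225, 156, 112, 101, 97, 99]
0.027 [254, 254, 254, 254, 254, 254, 254, 254, 254, 254, 254, 254, 254, 254, 254, 254, 254, 254, 254, 254, 254, 253, 253, 253, 254, 254, 254, 254, 254, 254, 254, 254, 253, 249, 222, 166, 115, 100, 94, 98]
```

View pics/fin.png

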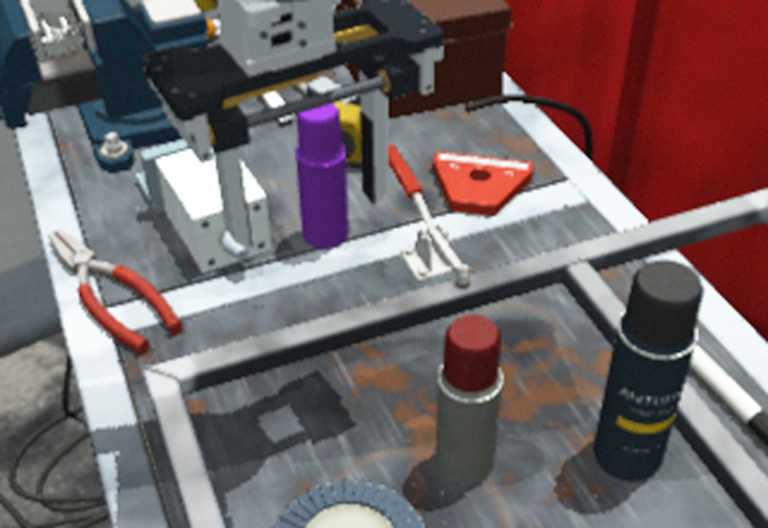

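The stack stands upright on the mandrel at crop (205,210), with its outer face at s≈103 mm against an expected 102. The bystanders are in place. One last check for a dark line at the shoulder, then I'll hand in.

```bash
python3 -c "
from h import *
im=load('top')[0]['image'];N=np.array([-D[1],D[0]])
for lat in(-.03,-.02,0,.02,.03):
    r=[]
    for s in np.arange(-.016,.014,.001):
        u,v=proj('top',(*(S+s*D+lat*N),.067));r.append(int(cv2.getRectSubPix(im[:,:,0].copy(),(1,1),(float(u),float(v)))[0,0]))
    print(lat,r)
"
```

```text
-0.03 [185, 187, 190, 193, 194, 194, 194, 194, 194, 192, 190, 185, 180, 190, 205, 222, 240, 251, 252, 254, 254, 254, 254, 254, 254, 254, 254, 254, 254, 254]
-0.02 [190, 189, 189, 190, 191, 192, 192, 192, 191, 190, 189, 188, 184, 183, 203, 223, 236, 248, 252, 253, 254, 254, 254, 254, 254, 254, 254, 254, 254, 254]
0 [158, 170, 179, 186, 189, 191, 192, 193, 193, 192, 190, 187, 183, 194, 207, 223, 240, 250, 252, 254, 254, 254, 254, 254, 254, 254, 254, 254, 254, 254]
0.02 [188, 188, 190, 191, 192, 193, 193, 193, 194, 195, 192, 190, 188, 188, 198, 217, 233, 244, 252, 253, 254, 254, 254, 254, 254, 254, 254, 254, 254, 254]
0.03 [181, 180, 182, 185, 187, 188, 189, 191, 192, 191, 190, 186, 183, 189, 196, 213, 233, 244, 250, 253, 254, 254, 254, 254, 254, 254, 254, 254, 254, 254]
```

No dark gap shows at the shoulder, so I'll hand in.

```bash
python3 -c "
from bench import ticket
print(ticket.close_job())"
```

```text
the job is handed in; nothing more can be done
None
```

The thick, middle and thin blocks are on the mandrel in that order, pressed home and standing upright, with no visible gap at the shoulder or between blocks; the bystanders look unmoved, and I handed the job in at about 32 s (the result was not reported back).

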